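Lay out the hand-over place beside the note block

TASK

Lay out the hand-over place for the next shift around the yellow note block, leaving the note block and the white label roll where they are. Set the flat white carton to the left of the note block (seen from the robot), level and square with it, its long side pointing away from you and a 9 cm gap between the two, then lay the black power brick centred on top of the carton, lengthwise. Lay the stapler in the middle of the gap and the marker across the middle of the note block, both pointing away from you, parallel to the carton.

Things in the scene. Friction and masses are not known exactly. Their poses are not given: they have to be found in the camera images.
- note_block: Yellow square block of sticky notes lying flat on the desk, 76 x 76 x 22 mm; the reference of the layout, not to be moved. Origin at the centre of its underside; z up, its x axis points straight away from the robot base (within 0.25 rad), its y axis to the left, both square to its sides.
- carton_mid (a point): Flat white carton with coloured print, 120 x 68 x 34 mm (x, y, z), 0.12 kg, lying on the desk. The point is its centre, 17 mm above its underside; x runs along its length. At its goal the centres of carton and block are 162 mm apart (38 + 90 + 34).
- brick_mid (a point): Black oblong laptop power brick, 46 x 105 x 30 mm (x, y, z), 0.24 kg, lying on the desk. The point is its centre, 15 mm above its underside; y runs along its length.
- stapler_mid (a point): Blue stapler with a black base, standing on its base, 134 x 34 x 49 mm (x, y, z). The point is its centre, 24.5 mm above its underside; x runs along its length.
- marker_mid (a point): Marker pen with a white barrel and a black cap, lying flat, 132 mm long and 12 mm thick. The point is its centre, 6 mm above its underside; x runs along its length. It does not roll.
- roll_mid (a point): White roll of labels lying flat, 72 mm across and 30 mm high, a bystander not to be disturbed. The point is its centre, 15 mm above the desk.

How it is judged:
By the outcome, as a careful person would: the job done as asked, in the order asked, and still so for the second after the job is handed in, with the robot touching nothing.
It also fails if it takes over 104 s, if anything falls off the work surface, if the arm or the gripper's body presses on something with over 40 N, if the wrist force passes 120 N, or if a joint passes its speed limit or range.

ROBOT

A 7-joint arm with a two-finger parallel gripper is mounted at the origin on the work surface; the furniture and walls round the work are solid. World frame = base frame: x ahead of the robot, y to its left, z up, the work surface at z = 0. Lengths are in m, angles in rad, forces in N, time in s.
With the tool pointing down it reaches from about 0.4 to 0.85 m from the base axis. Payload 4.5 kg.
Tool frame: the origin (TCP) lies on the centre line of the jaws, within the pads' length; the fingertips stand 14 mm ahead of it and the grasp point (between the pads) lies 5 mm behind it; z points along the fingers, y is the line along which they close (so a half turn about z gives the same grasp; the last joint's range is limited). The gripper opens to 88 mm and grips with 3 to 60 N. Pads are 18 mm wide; open, the fingers measure 123 mm over their backs; the gripper's body (75 mm by 187 mm) begins 45 mm behind the grasp point.
Start: joints at [1.289, 0.689, -0.195, 1.565, 0.157, 0.902, -0.215], TCP at [0.194, -0.594, 0.223] pointing down, gripper open.
Joint ranges: [-3.01, 3.01], [-0.46, 2.08], [-1.47, 1.51], [0.13, 2.56], [-1, 4.14], [0.04, 2.09], [-2.66, 2.66]. Speed limits (rad/s): [2.57, 2.57, 3.14, 3.14, 3.14, 3.14, 3.14].

INTERFACE

Orientations are given as a unit quaternion [x, y, z, w].
In Python, from workcell import get_obs, snapshot, hand_in gives the robot as it stands. The module is installed in compiled form; this text tells all that it offers.
- The arm moves only by the tool move_arm, never from a script. Its argument "series" is a list of rows, each a list of 3 entries, a list of its own where there are three numbers: the shift along the tool's x, y, z as a fraction of full scale, then the turn, a rotation vector about the tool's x, y, z as a fraction of full scale, then the opening, from 0 (shut) to 1 (fully open). A call has 1 to 20 rows; each row shifts and turns the commanded pose from where the row before left it, along the tool's axes as they then stand; what a row does not reach is not made up. Full scale, the value 1, is 0.025 m for a shift and 4 degrees for a turn. A row lasts 1/8 s, in which the tool goes at most 62.5 mm and 10.7 degrees, less where a joint would pass 70% of its speed; a pose out of reach is approached as far as the arm can. A call with a number of a shift or a turn outside -1 to 1 is refused whole. A call with a gripper value outside its range is refused whole. The fingers move at their own pace and stop on an object; "newtons" is the grip in N (left out, the last holds). Time passes only in rows, so rows that do not move let the fingers close. It gives the time, the measured TCP pose, the force, the opening and the grip force at its end, in the units of the state.
- get_obs(): the state, without advancing time (a new reading comes with each control period).
- snapshot(name): name is "scene" or "top" or "wrist"; returns a dict with "frame" (400x640x3 uint8, red, green, blue), "z_map" (400x640 float32, m along the optical axis (not along the pixel's ray), 0 where there is no reading), "K" (3x3 intrinsics, pixels), "R" (3x3) and "t" (3): a world point X has camera coordinates R X + t; the wrist camera has in their place "mount" (4x4, takes a point from camera to tool coordinates, whose origin is the TCP and whose axes are the flange's). Camera axes: x right, y down, z forward; pixel columns grow to the right and rows downward; lengths in m; the calibration is good to about 2 mm. A picture is of the moment at which its call begins: read the wrist's pose just before it.
- hand_in(): hands the job in; it is judged then, once.
The state is a dict: "t": time; "joints": joint angles; "qd": joint speeds; "effort": joint torques, N m; "tcp_pos": TCP position; "ee_rot": TCP orientation; "wrist_force": force on the tool from outside, world axes, zero at the start; "moment": the same for the moment, N m; "grip_width": finger opening in m; "finger_force": force on a finger pad.
Only numpy, scipy, OpenCV 4.12 (cv2) and the standard library are available. Lean on these libraries where they do the work, as an engineer would, in place of code of your own. Each camera call takes 0.05 s, during which the arm holds its last target. There are 200 camera calls.

## Working session

There is one attempt and no reset: what is moved stays moved. The work goes in short steps, Python scripts to look and compute and a tool call to move; the robot and the scene stay as the last step left them, time stands still between calls to the robot, and variables do not carry over. Pictures are saved under pics/ and viewed, at most 14 in all, crops included, and the job is handed in when it is done.

Besides the shell and the picture viewer there is one more tool, called after ">>>" by a JSON object that holds its "method" and its "body". move_arm: Moves the arm, as the interface text tells. Its arguments: {"type":"object","properties":{"series":{"type":"array"},"newtons":{"type":"number"}},"required":["series"]}

```bash
mkdir -p pics
cat > h.py <<'E'
import numpy as np, cv2
from workcell import get_obs, snapshot, hand_in
def save(n,f): cv2.imwrite('pics/'+n+'.png', f[:,:,::-1])
def cloud(s):
    z=s['z_map']; h,w=z.shape; u,v=np.meshgrid(np.arange(w),np.arange(h)); K=s['K']
    c=np.stack([(u-K[0,2])/K[0,0]*z,(v-K[1,2])/K[1,1]*z,z],-1)
    return (c-s['t'])@s['R']   # R^T (c-t)
def ray(s,u,v,h):
    d=s['R'].T@np.linalg.inv(s['K'])@np.array([u,v,1.]); o=-s['R'].T@s['t']
    return o+d*(h-o[2])/d[2]
E
python3 - <<'E'
from h import *
o=get_obs(); print(o)
for n in('top','scene'):
    s=snapshot(n); save(n+'0',s['frame']); np.savez(n+'0.npz',**s); print(n,s['K'],s['R'],s['t'])
E
```

```text
{'t': 0.0, 'joints': array([ 1.28880655,  0.68997942, -0.19452636,  1.56634493,  0.15731376,
        0.9024852 , -0.2151481 ]), 'qd': array([-0.00035053,  0.00075612, -0.00159115, -0.00021477,  0.00113619,
       -0.00022526,  0.00124411]), 'effort': array([-6.83306607e-04, -5.27556145e+01, -1.26735717e+00, -1.53427845e+01,
       -5.27163979e-02,  6.42619343e-03,  1.59798583e-04]), 'tcp_pos': array([ 0.19385444, -0.59348324,  0.22191298]), 'ee_rot': array([ 9.87555782e-01,  1.57266483e-01, -2.09119140e-04, -8.87148697e-04]), 'wrist_force': array([ 0.68253001, -0.16079869, -0.68436633]), 'moment': array([-0.01336543, -0.01175373,  0.02124621]), 'finger_force': 0.0, 'grip_width': 0.08815861877839407}
top [[435.7421682    0.         326.06505848]
 [  0.         435.7421682  191.15637141]
 [  0.           0.           1.        ]] [[ 0.3488238  -0.937187    0.00157929]
 [-0.72993333 -0.27273952 -0.62674595]
 [ 0.58780889  0.21747113 -0.77922206]] [-0.39821252  0.34500413  0.630619  ]
scene [[369.93558074   0.         317.8861434 ]
 [  0.         369.93558074 200.67895315]
 [  0.           0.           1.        ]] [[ 0.99988485 -0.01458523 -0.00419125]
 [-0.0135517  -0.73386676 -0.67915825]
 [ 0.00682986  0.67913684 -0.73397991]] [-0.51899942 -0.1385058   1.06243638]
```

View pics/top0.png

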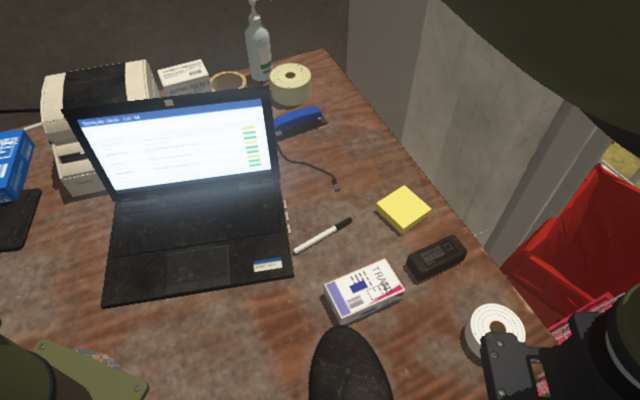

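View pics/scene0.png

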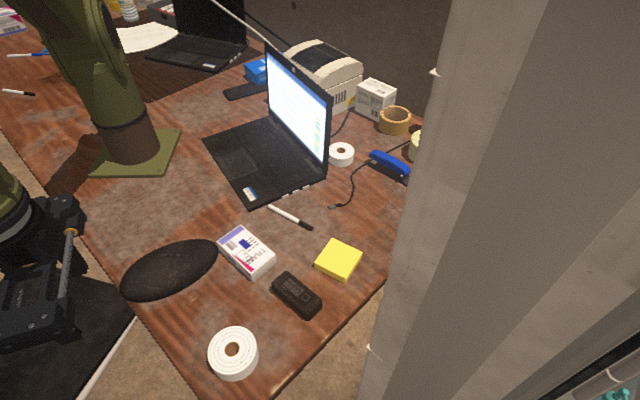

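The top view shows the note block at (404,208), brick (435,257), carton (363,290), marker (322,235), stapler behind the laptop at (300,120) and the label roll at (497,328). The scene view shows the same things with +x running right, and a wall beyond the block.

```bash
cat >> h.py <<'E'
def rect(P,a,b):
    """min-area rect of xy points -> centre, angle of long side, sizes"""
    (c,s,ang)=cv2.minAreaRect((P[:,:2]*1000).astype(np.float32))
    if s[0]<s[1]: ang+=90; s=s[::-1]
    return np.array(c)/1000, (ang+90)%180-90, s
E
python3 - <<'E'
from h import *
for n,bx in(('top',dict(note=(370,180,440,238),brick=(398,230,472,288),carton=(316,252,410,328),marker=(288,212,358,258),stapler=(262,98,332,140),roll=(460,300,530,365),laptop=(70,85,300,310),mouse=(300,325,400,400))),
     ('scene',dict(note=(310,235,366,284),brick=(268,268,325,320),carton=(212,222,280,282),marker=(262,200,316,234),stapler=(365,146,412,184),roll=(205,322,262,384),roll2=(325,140,357,168),laptop=(200,45,333,212),mouse=(118,236,220,304)))):
    s=dict(np.load(n+'0.npz')); C=cloud(s); hsv=cv2.cvtColor(s['frame'],cv2.COLOR_RGB2HSV)
    ok=(s['z_map']>0)
    for k,(a,b,c,d) in bx.items():
        sub=C[b:d,a:c]; o=ok[b:d,a:c]; H=hsv[b:d,a:c]
        m=o&(sub[...,2]>0.006)
        if k=='note': m&=(H[...,0]>20)&(H[...,0]<35)&(H[...,1]>120)
        if k=='stapler': m&=(H[...,0]>100)&(H[...,0]<130)&(H[...,1]>120)
        z=sub[...,2][m]
        if len(z)<20: print(n,k,'few');continue
        zt=np.percentile(z,90); top=m&(abs(sub[...,2]-zt)<.006)
        # largest component
        nn,l,st,_=cv2.connectedComponentsWithStats(top.astype(np.uint8)); l=l==1+st[1:,4].argmax()
        c,an,sz=rect(sub[l],0,0)
        P=sub[m]; print(n,k,'ztop %.3f'%zt,'c',c.round(3),'ang %.1f'%an,np.round(sz),'n',l.sum(),'min',P.min(0).round(3),'max',P.max(0).round(3))
    dk=ok&(abs(C[...,2])<.02); print(n,'desk z',np.median(C[...,2][dk]))
E
```

```text
top note ztop 0.025 c [ 0.556 -0.381] ang -31.5 [78. 78.] n 1259 min [ 0.503 -0.431  0.006] max [ 0.608 -0.329  0.027]
top brick ztop 0.032 c [ 0.467 -0.465] ang -43.2 [104.  46.] n 1260 min [ 0.376 -0.514  0.006] max [ 0.517 -0.386  0.039]
top carton ztop 0.036 c [ 0.356 -0.361] ang -44.7 [121.  69.] n 2699 min [ 0.28  -0.427  0.006] max [ 0.447 -0.296  0.039]
top marker ztop 0.017 c [ 0.454 -0.259] ang -34.5 [112.  10.] n 161 min [ 0.374 -0.294  0.006] max [ 0.502 -0.176  0.02 ]
top stapler ztop 0.050 c [ 0.704 -0.092] ang -42.8 [103.  27.] n 340 min [ 0.543 -0.136  0.038] max [ 0.746 -0.049  0.175]
top roll ztop 0.346 c [ 0.19  -0.514] ang -70.7 [36. 27.] n 1253 min [ 0.172 -0.621  0.006] max [ 0.403 -0.495  0.348]
top laptop ztop 0.211 c [0.458 0.022] ang -58.6 [334.   9.] n 1165 min [ 0.176 -0.236  0.006] max [0.82  0.352 0.249]
top mouse ztop 0.035 c [ 0.225 -0.38 ] ang 21.8 [93. 84.] n 2609 min [ 0.167 -0.453  0.006] max [ 0.292 -0.318  0.039]
top desk z 0.001311285998108763
scene note ztop 0.023 c [ 0.556 -0.382] ang 58.1 [78. 77.] n 1097 min [ 0.505 -0.436  0.006] max [ 0.60
[... 325 characters left out ...]
12.] n 188 min [ 0.378 -0.294  0.006] max [ 0.501 -0.202  0.017]
scene stapler ztop 0.048 c [ 0.706 -0.094] ang -44.6 [104.  27.] n 258 min [ 0.658 -0.14   0.018] max [ 0.753 -0.052  0.051]
scene roll ztop 0.039 c [ 0.36 -0.58] ang -84.5 [84. 83.] n 1732 min [ 0.318 -0.623  0.006] max [ 0.402 -0.539  0.041]
scene roll2 ztop 0.089 c [ 0.539 -0.12 ] ang -2.8 [8. 6.] n 17 min [ 0.535 -0.128  0.006] max [0.616 0.001 0.133]
scene laptop ztop 0.194 c [0.459 0.018] ang -58.0 [328.   8.] n 291 min [ 0.057 -0.254  0.006] max [0.577 0.665 0.247]
scene mouse ztop 0.033 c [ 0.203 -0.389] ang 35.7 [144.  84.] n 1689 min [ 0.102 -0.471  0.006] max [ 0.3   -0.322  0.037]
scene desk z -0.0006257779010680849
```

Run:
```python
from h import *
s=dict(np.load('top0.npz')); C=cloud(s)
for n,(u,v) in dict(cable_tip=(337,187),cable2=(318,171),cable3=(290,158),rolly=(291,75),bottle=(258,50),bottlelow=(262,70),tape=(228,82),lidTR=(268,88),lidBR=(276,178),lapedge=(288,215),wall=(385,120),wall2=(440,180),stR=(326,115),stL=(277,133)).items():
    P=C[v-1:v+2,u-1:u+2].reshape(-1,3); print(n,np.median(P,0).round(3))
s=dict(np.load('scene0.npz')); C=cloud(s)
print('scene')
for n,(u,v) in dict(cable_tip=(335,206),cable2=(347,192),cable3=(352,170),roll2=(341,147),roll2b=(335,160),tape=(395,112),box=(375,85),bigroll=(245,345)).items():
    P=C[v-1:v+2,u-1:u+2].reshape(-1,3); print(n,np.median(P,0).round(3))
# stapler extent: everything 8..60mm high near
for n in('top','scene'):
    s=dict(np.load(n+'0.npz')); C=cloud(s)
    m=(s['z_map']>0)&(np.hypot(C[...,0]-.705,C[...,1]+.093)<.09)&(C[...,2]>.012)&(C[...,2]<.06)
    c,l=cv2.connectedComponents(m.astype(np.uint8)); 
    b=np.bincount(l[l>0]).argmax(); P=C[l==b]; print(n,rect(P,0,0),len(P))
    # arm underside heights
n0=np.array([.556,-.3815]); a=np.radians(-31.7); X=np.array([np.cos(a),np.sin(a)]);Y=np.array([-X[1],X[0]])
g=n0+.162*Y; s=dict(np.load('scene0.npz')); f=s['frame'].copy()
q=[]
for sx,sy in((1,1),(1,-1),(-1,-1),(-1,1)):
    p=np.r_[g+sx*.06*X+sy*.034*Y,0.]; c=s['R']@p+s['t']; c=s['K']@c; q.append(c[:2]/c[2])
cv2.polylines(f,[np.int32(q)],True,(0,255,0),1)
save('goal',cv2.resize(f[60:330,180:430],None,fx=2.2,fy=2.2,interpolation=cv2.INTER_CUBIC))
print(g)
```

```text
cable_tip [ 0.545 -0.245  0.037]
cable2 [ 0.6   -0.183  0.001]
cable3 [ 0.614 -0.112  0.001]
rolly [ 0.835 -0.021  0.047]
bottle [0.836 0.063 0.097]
bottlelow [0.839 0.062 0.04 ]
tape [0.783 0.131 0.021]
lidTR [ 0.544 -0.118  0.245]
lidBR [ 0.53  -0.117  0.026]
lapedge [ 0.468 -0.171  0.001]
wall [ 0.942 -0.251 -0.12 ]
wall2 [ 0.703 -0.436 -0.038]
stR [ 0.775 -0.136  0.001]
stL [ 0.67  -0.055  0.008]
scene
cable_tip [ 0.556 -0.242  0.03 ]
cable2 [ 0.591 -0.169 -0.   ]
cable3 [ 0.611 -0.086  0.   ]
roll2 [ 0.583 -0.024  0.029]
roll2b [ 0.565 -0.068  0.019]
tape [0.76  0.146 0.027]
box [0.697 0.197 0.091]
bigroll [ 0.383 -0.574  0.037]
top (array([ 0.70426807, -0.09198513]), -44.156707763671875, (118.8946762084961, 32.194828033447266)) 715
scene (array([ 0.70461896, -0.09275983]), -42.800350189208984, (120.8686294555664, 31.539134979248047)) 541
[ 0.64112641 -0.2436686 ]
```

View pics/goal.png

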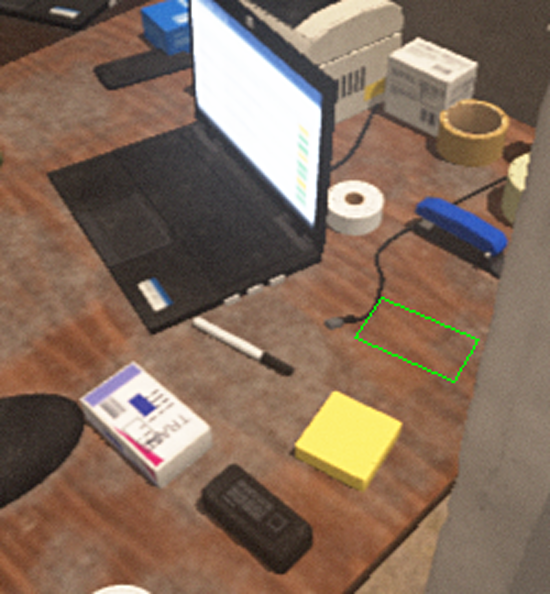

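The crop shows the goal outline on clear desk. The cable connector at about (340,322) lies just outside it, and a small white roll sits behind the lid at (355,205).

```bash
cat >> h.py <<'E'
from scipy.spatial.transform import Rotation as Ro
def plan(x,y,z,yaw):
    o=get_obs(); R=Ro.from_quat(o['ee_rot']); p=o['tcp_pos']
    G=Ro.from_euler('z',yaw,degrees=True)*Ro.from_rotvec([np.pi,0,0])
    rv=np.degrees((R.inv()*G).as_rotvec())/4
    d=G.inv().apply(np.array([x,y,z])-p)/.025
    print('t %.2f'%o['t'],'p',p.round(4),'tilt/yaw',R.as_euler('ZYX',degrees=True).round(2),'TURN',rv.round(3),'then SHIFT',d.round(3),'F',o['wrist_force'].round(1),'w %.4f'%o['grip_width'],'ff %.1f'%o['finger_force'])
E
python3 - <<'E'
from h import *
plan(.3565,-.3615,.15,-44.6)
s=dict(np.load('scene0.npz')); C=cloud(s); c=np.array([.3565,-.3615]); a=np.radians(-44.6); X=np.array([np.cos(a),np.sin(a)]);Y=np.array([-X[1],X[0]])
m=(s['z_map']>0)&(C[...,2]>.006)&(C[...,2]<.06); d=C[m][:,:2]-c; x=d@X; y=d@Y
k=(abs(x)<.015)&(abs(y)>.037)&(abs(y)<.15); print('obst -Y',y[k&(y<0)].max() if (k&(y<0)).any() else None,'obst +Y',y[k&(y>0)].min() if (k&(y>0)).any() else None)
E
```

```text
t 0.10 p [ 0.1939 -0.5935  0.222 ] tilt/yaw [ 1.810e+01  1.000e-02 -1.799e+02] TURN [-2.1000e-02  1.5000e-02  1.5675e+01] then SHIFT [ -1.886 -11.176   2.879] F [ 0.6  0.3 -0.3] w 0.0883 ff 0.0
obst -Y None obst +Y 0.13402461466680057
```

>>> {"method": "move_arm", "body": {"series": [[[0,0,0],[0,0,0.98],1],[[0,0,0],[0,0,0.98],1],[[0,0,0],[0,0,0.98],1],[[0,0,0],[0,0,0.98],1],[[0,0,0],[0,0,0.98],1],[[0,0,0],[0,0,0.98],1],[[0,0,0],[0,0,0.98],1],[[0,0,0],[0,0,0.98],1],[[0,0,0],[0,0,0.98],1],[[0,0,0],[0,0,0.98],1],[[0,0,0],[0,0,0.98],1],[[0,0,0],[0,0,0.98],1],[[0,0,0],[0,0,0.98],1],[[0,0,0],[0,0,0.98],1],[[0,0,0],[0,0,0.98],1],[[0,0,0],[0,0,0.98],1],[[0,-0.5,0],[0,0,0],1],[[0,-0.7,0],[0,0,0],1]]}}

```text
t: 2.35
tcp_pos: [0.216, -0.5717, 0.2224]
ee_rot: [0.925, -0.379, -0.0, -0.0]
wrist_force: [-1.0, 0.5, 0.1]
grip_width: 0.0881
finger_force: 0.0
```

>>> {"method": "move_arm", "body": {"series": [[[-0.16,-0.9,0.2],[0,0,0],1],[[-0.16,-0.9,0.2],[0,0,0],1],[[-0.16,-0.9,0.2],[0,0,0],1],[[-0.16,-0.9,0.2],[0,0,0],1],[[-0.16,-0.9,0.2],[0,0,0],1],[[-0.16,-0.9,0.2],[0,0,0],1],[[-0.16,-0.9,0.2],[0,0,0],1],[[-0.16,-0.9,0.2],[0,0,0],1],[[-0.16,-0.9,0.2],[0,0,0],1],[[-0.16,-0.9,0.2],[0,0,0],1],[[-0.16,-0.9,0.2],[0,0,0],1],[[0,0,0.3],[0,0,0],1],[[0,0,0.2],[0,0,0],1],[[0,0,0],[0,0,0],1]]}}

```text
t: 4.1
tcp_pos: [0.3568, -0.3664, 0.1549]
ee_rot: [0.925, -0.38, -0.0, 0.0]
wrist_force: [0.1, 0.4, -0.2]
grip_width: 0.0879
finger_force: 0.0
```

Run:
```python
from h import *
plan(.3565,-.3615,.15,-44.6); o=get_obs(); print(o['joints'].round(3))
s=snapshot('wrist'); print(s['mount'].round(4),s['K'][0]); save('w1',s['frame'])
np.savez('w1.npz',**s,p=o['tcp_pos'],q=o['ee_rot'])
```

```text
t 4.10 p [ 0.3568 -0.3664  0.1549] tilt/yaw [-4.4710e+01  3.0000e-02  1.7996e+02] TURN [ 0.01   0.008 -0.026] then SHIFT [-0.146 -0.129  0.196] F [ 0.1  0.4 -0.2] w 0.0879 ff 0.0
[ 0.624  0.652  0.136  1.983 -0.166  0.517 -1.474]
[[-3.000e-04 -9.671e-01 -2.543e-01  6.560e-02]
 [ 1.000e+00 -4.000e-04  6.000e-04  8.000e-04]
 [-7.000e-04 -2.543e-01  9.671e-01 -1.619e-01]
 [ 0.000e+00  0.000e+00  0.000e+00  1.000e+00]] [347.8630838    0.         323.56848896]
```

View pics/w1.png

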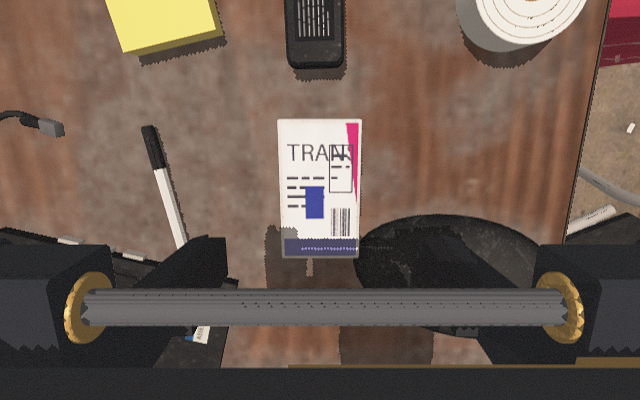

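The wrist view shows the carton at (320,188), square between the jaws, with the black oval beside its near right corner at (375,250). I'll measure both from here.

```bash
cat >> h.py <<'E'
def wcloud(s,p,q):
    z=s['z_map']; h,w=z.shape; u,v=np.meshgrid(np.arange(w),np.arange(h)); K=s['K']
    c=np.stack([(u-K[0,2])/K[0,0]*z,(v-K[1,2])/K[1,1]*z,z],-1)
    c=c@s['mount'][:3,:3].T+s['mount'][:3,3]
    return Ro.from_quat(q).apply(c.reshape(-1,3)).reshape(c.shape)+p
def blob(C,ok,c0,r,lo,hi,tol=.006,extra=None):
    m=ok&(np.hypot(C[...,0]-c0[0],C[...,1]-c0[1])<r)&(C[...,2]>lo)&(C[...,2]<hi)
    if extra is not None: m&=extra
    zt=np.percentile(C[...,2][m],80); m&=abs(C[...,2]-zt)<tol
    n,l,st,_=cv2.connectedComponentsWithStats(m.astype(np.uint8)); P=C[l==1+st[1:,4].argmax()]
    c,a,s=rect(P,0,0); print('ztop %.3f'%zt,'c',c.round(4),'ang %.1f'%a,np.round(s,1),len(P))
E
python3 - <<'E'
from h import *
s=dict(np.load('w1.npz')); C=wcloud(s,s['p'],s['q']); ok=s['z_map']>0
hsv=cv2.cvtColor(s['frame'],cv2.COLOR_RGB2HSV)
u,v=np.meshgrid(np.arange(640),np.arange(400))
blob(C,ok&(u>260)&(u<372)&(v<270),(.3565,-.3615),.08,.028,.045)
blob(C,ok&(u>130)&(u<190)&(v<250),(.447,-.255),.1,.006,.03)
c=np.array([.3565,-.3615]); a=np.radians(-44.6); X=np.array([np.cos(a),np.sin(a)]);Y=np.array([-X[1],X[0]])
m=ok&(C[...,2]>.008)&(C[...,2]<.06)&(u>355)&(v>200); d=C[m][:,:2]-c; x=d@X; y=d@Y
for x0 in(-.05,-.03,-.02,-.01,0,.01,.02,.03):
  k=(abs(x-x0)<.004)&(y<-.038)&(y>-.2); print(x0,y[k].max().round(3) if k.any() else None)
E
```

```text
ztop 0.035 c [ 0.3565 -0.363 ] ang -44.6 [120.   68.5] 11331
ztop 0.011 c [ 0.4533 -0.2609] ang -34.4 [115.4  11.6] 1516
-0.05 -0.039
-0.03 -0.071
-0.02 None
-0.01 None
0 None
0.01 None
0.02 None
0.03 None
```

>>> {"method": "move_arm", "body": {"series": [[[-0.1,-0.09,0.7],[0,0,-0.03],1],[[0,0,0.9],[0,0,0],1],[[0,0,0.9],[0,0,0],1],[[0,0,0.9],[0,0,0],1],[[0,0,0.8],[0,0,0],1],[[0,0,0.7],[0,0,0],1],[[0,0,0.5],[0,0,0],1],[[0,0,0],[0,0,0],1],[[0,0,0],[0,0,0],0.7],[[0,0,0],[0,0,0],0.7],[[0,0,0],[0,0,0],0.7],[[0,0,0],[0,0,0],0.7]], "newtons": 20}}

```text
t: 5.65
tcp_pos: [0.3577, -0.3624, 0.0205]
ee_rot: [0.926, -0.379, 0.0, 0.0]
wrist_force: [0.6, 0.5, 1.0]
grip_width: 0.0615
finger_force: 0.0
```

Run:
```python
from h import *
plan(.3565,-.363,.02,-44.6)
```

```text
t 5.65 p [ 0.3577 -0.3624  0.0205] tilt/yaw [-4.45e+01 -3.00e-02  1.80e+02] TURN [ 0.    -0.008  0.025] then SHIFT [-0.02   0.051  0.02 ] F [0.6 0.5 1. ] w 0.0615 ff 0.0
```

Run:
```python
from h import *
o=get_obs();a=snapshot('wrist');b=snapshot('scene'); 
f=np.hstack([cv2.resize(a['frame'],(480,300)),cv2.resize(b['frame'][150:350,100:340],(320,300))]); save('c1',f)
s=a; C=wcloud(s,o['tcp_pos'],o['ee_rot']); ok=s['z_map']>0
u,v=np.meshgrid(np.arange(640),np.arange(400))
C2=cloud(b); blob(C2,(b['z_map']>0),(.3565,-.3615),.12,.025,.04)
```

```text
ztop 0.034 c [ 0.3682 -0.3732] ang -42.5 [90.4 81.1] 1067
```

View pics/c1.png

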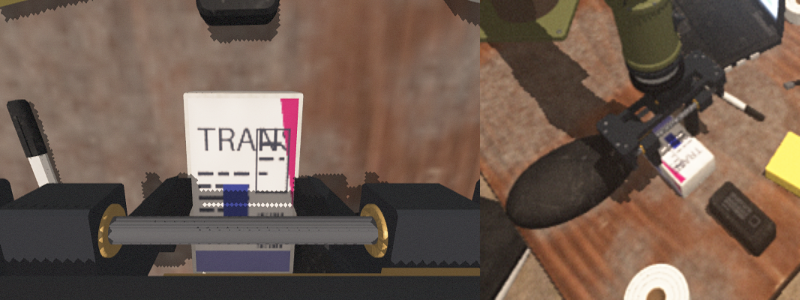

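The left panel shows the carton still lying between the fingers, with no contact force yet. I'll close further.

>>> {"method": "move_arm", "body": {"series": [[[0,0,0],[0,0,0],0.3],[[0,0,0],[0,0,0],0.3],[[0,0,0],[0,0,0],0.3],[[0,0,0],[0,0,0],0.3]], "newtons": 20}}

```text
t: 6.25
tcp_pos: [0.3576, -0.3624, 0.0202]
ee_rot: [0.926, -0.379, 0.0, 0.0]
wrist_force: [1.0, -0.0, 0.1]
grip_width: 0.0266
finger_force: 0.0
```

Run:
```python
from h import *
o=get_obs();plan(.3565,-.363,.02,-44.6);a=snapshot('wrist'); save('c2',a['frame'])
```

```text
t 6.25 p [ 0.3576 -0.3624  0.0202] tilt/yaw [-44.51  -0.   180.  ] TURN [ 0.    -0.001  0.024] then SHIFT [-0.012  0.048  0.009] F [ 1.  -0.   0.1] w 0.0266 ff 0.0
```

View pics/c2.png

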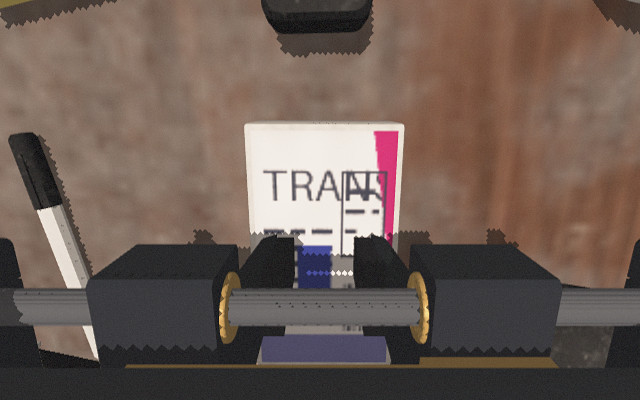

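The view shows both fingertips at (275,265) and (375,265) over the carton's top, not beside it. I'll check their depth.

Run:
```python
from h import *
o=get_obs();s=snapshot('wrist');C=wcloud(s,o['tcp_pos'],o['ee_rot']);T=Ro.from_quat(o['ee_rot']).inv().apply((C-o['tcp_pos']).reshape(-1,3)).reshape(C.shape)
print(o['tcp_pos'],o['grip_width'])
for u,v in((275,243),(275,255),(275,265),(292,265),(292,280),(292,295),(275,284),(375,243),(375,265),(357,265),(310,200),(315,265),(315,340),(330,285)):
    print((u,v),'tool mm',(T[v,u]*1000).round(0),'world',C[v,u].round(3))
b=snapshot('scene'); C2=cloud(b); 
m=(b['z_map']>0)&(np.hypot(C2[...,0]-.3577,C2[...,1]+.3624)<.03)
print(np.percentile(C2[...,2][m],[1,10,30,50,70,90]))
for n in('scene','top'):
    b=snapshot(n); save('x_'+n,b['frame'])
f=cv2.imread('pics/x_scene.png')[200:300,190:320]; g=cv2.imread('pics/x_top.png')[220:360,300:460]
cv2.imwrite('pics/c3.png',np.hstack([cv2.resize(f,(455,400),interpolation=cv2.INTER_CUBIC)[:,:400],cv2.resize(g,(400,400),interpolation=cv2.INTER_CUBIC)]))
```

```text
[ 0.35757766 -0.36236917  0.0202364 ] 0.026457494702618267
(275, 243) tool mm [  9. -20. -22.] world [ 0.378 -0.354  0.042]
(275, 255) tool mm [ 10. -18. -37.] world [ 0.377 -0.357  0.057]
(275, 265) tool mm [ 10. -17. -45.] world [ 0.376 -0.357  0.065]
(292, 265) tool mm [  1. -12. -27.] world [ 0.367 -0.354  0.047]
(292, 280) tool mm [ -4. -12. -30.] world [ 0.363 -0.351  0.051]
(292, 295) tool mm [ 27.  -6. -96.] world [ 0.381 -0.377  0.116]
(275, 284) tool mm [ 10. -15. -60.] world [ 0.375 -0.359  0.08 ]
(375, 243) tool mm [ 11.  22. -26.] world [ 0.35  -0.386  0.046]
(375, 265) tool mm [ 10.  20. -45.] world [ 0.351 -0.383  0.065]
(357, 265) tool mm [  5.  14. -34.] world [ 0.351 -0.376  0.055]
(310, 200) tool mm [ 26.  -5. -15.] world [ 0.38  -0.377  0.035]
(315, 265) tool mm [ -5.  -3. -15.] world [ 0.356 -0.357  0.035]
(315, 340) tool mm [-45.  -3. -14.] world [ 0.328 -0.328  0.034]
(330, 285) tool mm [-15.   4. -14.] world [ 0.344 -0.355  0.034]
[0.03248668 0.09399107 0.43518558 0.4679998  0.49423806 0.51755113]
```

View pics/c3.png

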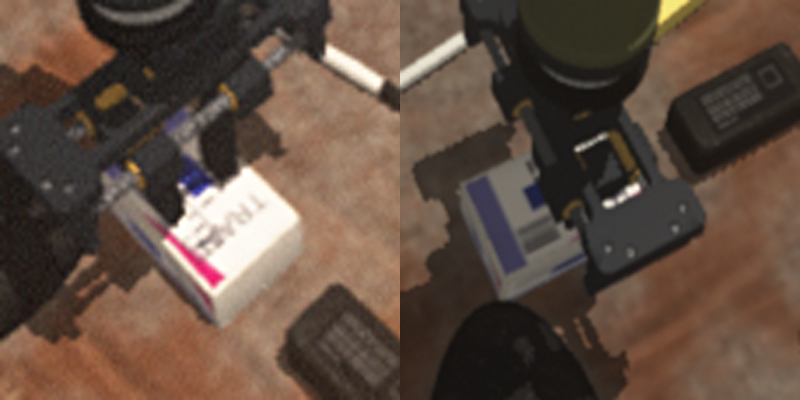

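Run:
```python
from h import *
s=dict(np.load('w1.npz'));C=wcloud(s,s['p'],s['q']);T=Ro.from_quat(s['q']).inv().apply((C-s['p']).reshape(-1,3)).reshape(C.shape)*1000
print(s['p'])
for v in range(228,292,6):
    print(v,[tuple(T[v,u].round(0).astype(int)) for u in (190,205,215,222,228)])
```

```text
[ 0.35684045 -0.36635038  0.15489123]
228 [(np.int64(-47), np.int64(-128), np.int64(155)), (np.int64(-47), np.int64(-113), np.int64(155)), (np.int64(-46), np.int64(-103), np.int64(154)), (np.int64(-47), np.int64(-97), np.int64(155)), (np.int64(-47), np.int64(-91), np.int64(155))]
234 [(np.int64(-53), np.int64(-128), np.int64(154)), (np.int64(12), np.int64(-51), np.int64(-18)), (np.int64(-53), np.int64(-104), np.int64(155)), (np.int64(-53), np.int64(-97), np.int64(155)), (np.int64(-53), np.int64(-91), np.int64(155))]
240 [(np.int64(11), np.int64(-56), np.int64(-24)), (np.int64(10), np.int64(-50), np.int64(-21)), (np.int64(10), np.int64(-46), np.int64(-21)), (np.int64(10), np.int64(-43), np.int64(-20)), (np.int64(-59), np.int64(-92), np.int64(156))]
246 [(np.int64(11), np.int64(-53), np.int64(-30)), (np.int64(10), np.int64(-48), np.int64(-28)), (np.int64(66), np.int64(1), np.int64(-162)), (np.int64(8), np.int64(-43), np.int64(-23)), (np.int64(-65), np.int64(-92), np.int64(154))]
252 [(np.int64(12), np.int64(-51), np.int64(-37)), (np.int64(10), np.int64(-47), np.int64(-33)), (np.int64(9
[... 830 characters left out ...]
[(np.int64(10), np.int64(-45), np.int64(-53)), (np.int64(4), np.int64(-44), np.int64(-42)), (np.int64(-1), np.int64(-43), np.int64(-33)), (np.int64(-5), np.int64(-43), np.int64(-24)), (np.int64(-97), np.int64(-95), np.int64(155))]
282 [(np.int64(10), np.int64(-43), np.int64(-58)), (np.int64(1), np.int64(-45), np.int64(-41)), (np.int64(-3), np.int64(-43), np.int64(-33)), (np.int64(-8), np.int64(-43), np.int64(-25)), (np.int64(-96), np.int64(-90), np.int64(140))]
288 [(np.int64(27), np.int64(-28), np.int64(-93)), (np.int64(27), np.int64(-25), np.int64(-92)), (np.int64(27), np.int64(-23), np.int64(-92)), (np.int64(27), np.int64(-22), np.int64(-93)), (np.int64(27), np.int64(-20), np.int64(-93))]
```

The fingertips really sit about 18 mm behind the reported TCP, not 14 mm ahead of it, so reported z is about 32 mm too low. I'll open the gripper, go 32 mm lower and grip again.

>>> {"method": "move_arm", "body": {"series": [[[0,0.05,0],[0,0,0],1],[[0,0,0],[0,0,0],1],[[0,0,0],[0,0,0],1],[[0,0,0],[0,0,0],1],[[0,0,0],[0,0,0],1],[[0,0,0.3],[0,0,0],1],[[0,0,0.3],[0,0,0],1],[[0,0,0.3],[0,0,0],1],[[0,0,0.3],[0,0,0],1],[[0,0,0],[0,0,0],1]]}}

```text
t: 7.75
tcp_pos: [0.3564, -0.3629, -0.0105]
ee_rot: [0.926, -0.379, -0.001, -0.0]
wrist_force: [-1.1, 0.5, 0.2]
grip_width: 0.0883
finger_force: 0.0
```

>>> {"method": "move_arm", "body": {"series": [[[0,0,0],[0,0,0],0.5],[[0,0,0],[0,0,0],0.5],[[0,0,0],[0,0,0],0.5],[[0,0,0],[0,0,0],0.5]], "newtons": 20}}

```text
t: 8.25
tcp_pos: [0.3569, -0.3633, -0.0095]
ee_rot: [0.926, -0.379, 0.0, 0.0]
wrist_force: [0.4, -0.3, 1.6]
grip_width: 0.0675
finger_force: 20.0
```

>>> {"method": "move_arm", "body": {"series": [[[0,0,-0.5],[0,0,0],0.5],[[0,0,-0.8],[0,0,0],0.5],[[0,0,-0.8],[0,0,-0.8],0.5],[[0,0,-0.8],[0,0,-0.8],0.5],[[0,0,-0.8],[0,0,-0.8],0.5],[[0,0,-0.3],[0,0,-0.8],0.5],[[0,0,0],[0,0,0],0.5]]}}

```text
t: 9.12
tcp_pos: [0.3568, -0.3633, 0.0907]
ee_rot: [0.962, -0.273, 0.0, 0.0]
wrist_force: [0.1, -0.9, -1.0]
grip_width: 0.0682
finger_force: 20.0
```

Run:
```python
from h import *
o=get_obs(); plan(.6411,-.2437,.08,-31.7)
s=snapshot('wrist');C=wcloud(s,o['tcp_pos'],o['ee_rot']);ok=s['z_map']>0
h=cv2.cvtColor(s['frame'],cv2.COLOR_RGB2HSV); y=(h[...,0]>20)&(h[...,0]<35)&(h[...,1]>110)
blob(C,ok,(.556,-.3815),.08,.015,.04,extra=y)
blob(C,ok,(.467,-.465),.09,.015,.045)
```

```text
t 9.12 p [ 0.3568 -0.3633  0.0907] tilt/yaw [-3.17e+01 -5.00e-02  1.80e+02] TURN [ 0.001 -0.013 -0.001] then SHIFT [  7.161 -10.047   0.427] F [ 0.1 -0.9 -1. ] w 0.0682 ff 20.0Traceback (most recent call last):
  File "<stdin>", line 5, in <module>
  File "h.py", line 31, in blob
    zt=np.percentile(C[...,2][m],80); m&=abs(C[...,2]-zt)<tol
    return _quantile_unchecked(
        a, q, axis, out, overwrite_input, method, keepdims, weights)
    return _ureduce(a,
                    func=_quantile_ureduce_func,
    ...<5 lines>...
                    overwrite_input=overwrite_input,
                    method=method)
    r = func(a, **kwargs)
    result = _quantile(arr,
                       quantiles=q,
    ...<2 lines>...
                       out=out,
                       weights=wgt)
    slices_having_nans = np.isnan(arr[-1, ...])
                                  ~~~^^^^^^^^^
IndexError: index -1 is out of bounds for axis 0 with size 0
```

>>> {"method": "move_arm", "body": {"series": [[[0.3,-0.4,0],[0,0,0],0.5],[[0.6,-0.8,0],[0,0,0],0.5],[[0.6,-0.8,0],[0,0,0],0.5],[[0.6,-0.8,0],[0,0,0],0.5],[[0.6,-0.8,0],[0,0,0],0.5],[[0.6,-0.8,0],[0,0,0],0.5],[[0.6,-0.8,0],[0,0,0],0.5],[[0.6,-0.8,0],[0,0,0],0.5],[[0.6,-0.8,0],[0,0,0],0.5],[[0.6,-0.8,0],[0,0,0],0.5],[[0.6,-0.8,0],[0,0,0],0.5],[[0.6,-0.8,0],[0,0,0],0.5],[[0.26,-0.6,0],[0,0,0],0.5],[[0,-0.25,0],[0,0,0],0.5],[[0,0,0],[0,0,0],0.5]]}}

```text
t: 11.05
tcp_pos: [0.6404, -0.2429, 0.0898]
ee_rot: [0.962, -0.273, -0.001, -0.0]
wrist_force: [0.5, 0.2, -0.9]
grip_width: 0.0676
finger_force: 20.0
```

Run:
```python
from h import *
o=get_obs(); plan(.6411,-.2437,-.008,-31.7); print(o['joints'].round(2))
s=snapshot('wrist');C=wcloud(s,o['tcp_pos'],o['ee_rot']);ok=s['z_map']>0
h=cv2.cvtColor(s['frame'],cv2.COLOR_RGB2HSV); y=(h[...,0]>20)&(h[...,0]<35)&(h[...,1]>110)
save('w2',s['frame'])
try: blob(C,ok,(.556,-.3815),.08,.015,.04,extra=y)
except Exception as e: print('no note')
u,v=np.meshgrid(np.arange(640),np.arange(400))
T=Ro.from_quat(o['ee_rot']).inv().apply((C-o['tcp_pos']).reshape(-1,3)).reshape(C.shape)
m=ok&(abs(T[...,1])<.05)&(T[...,0]>.02)&(T[...,0]<.075)&(T[...,2]<.02)&(T[...,2]>-.03); P=T[m]
print('carton in tool x max',np.percentile(P[:,0],99.5),'y',np.percentile(P[:,1],[.5,99.5]),'z',np.percentile(P[:,2],[5,50]))
blob(T,m,(.04,0),.1,-.03,.02)
```

```text
t 11.05 p [ 0.6404 -0.2429  0.0898] tilt/yaw [-3.1680e+01  8.0000e-02  1.7998e+02] TURN [0.005 0.02  0.005] then SHIFT [0.042 0.011 3.913] F [ 0.5  0.2 -0.9] w 0.0676 ff 20.0
[ 0.22  0.93  0.15  1.48 -0.18  0.75 -1.68]
ztop 0.023 c [ 0.5584 -0.3842] ang 58.7 [78.1 71.9] 11205
carton in tool x max 0.05921749106028186 y [-0.03105118  0.03316552] z [-0.02518037 -0.02293481]
ztop -0.015 c [0.0591 0.001 ] ang -90.0 [64.8  0.1] 158
```

View pics/w2.png

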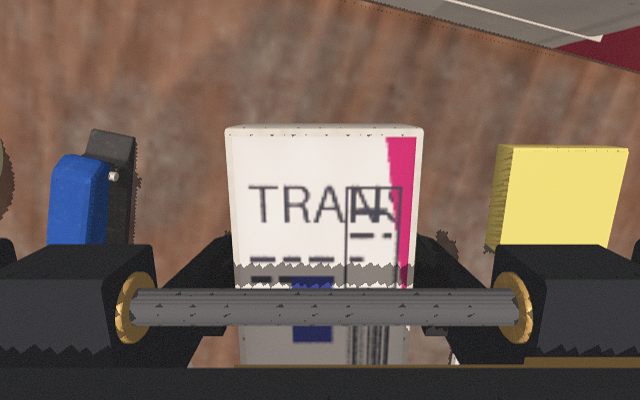

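The wrist view shows the carton square in the jaws (225–423, far edge at row 128) above its place. The note block is at the right (560,195), parallel to it, and the stapler is at the left (90,190).

>>> {"method": "move_arm", "body": {"series": [[[0.04,0.01,0.5],[0,0.02,0],0.5],[[0,0,0.8],[0,0,0],0.5],[[0,0,0.8],[0,0,0],0.5],[[0,0,0.7],[0,0,0],0.5],[[0,0,0.5],[0,0,0],0.5],[[0,0,0.3],[0,0,0],0.5],[[0,0,0.2],[0,0,0],0.5],[[0,0,0.13],[0,0,0],0.5],[[0,0,0],[0,0,0],0.5],[[0,0,0],[0,0,0],0.5]]}}

```text
t: 12.35
tcp_pos: [0.6422, -0.2445, -0.0075]
ee_rot: [0.962, -0.273, 0.001, 0.0]
wrist_force: [-0.9, -0.2, -2.0]
grip_width: 0.0677
finger_force: 20.0
```

Run:
```python
from h import *
plan(.6411,-.2437,-.009,-31.7)
```

```text
t 12.35 p [ 0.6422 -0.2445 -0.0075] tilt/yaw [-3.1700e+01 -1.3000e-01 -1.7999e+02] TURN [-0.002 -0.033 -0.001] then SHIFT [-0.053 -0.004  0.058] F [-0.9 -0.2 -2. ] w 0.0677 ff 20.0
```

>>> {"method": "move_arm", "body": {"series": [[[-0.03,0,0.06],[0,0,0],0.5],[[0,0,0],[0,0,0],0.5],[[0,0,0],[0,0,0],1],[[0,0,0],[0,0,0],1],[[0,0,0],[0,0,0],1],[[0,0,-0.4],[0,0,0],1],[[0,0,-0.8],[0,0,0],1],[[0,0,-0.9],[0,0,0],1],[[0,0,-0.9],[0,0,0],1],[[0,0,-0.9],[0,0,0],1],[[0,0,-0.9],[0,0,0],1],[[0,0,-0.7],[0,0,0],1],[[0,0,0],[0,0,0],1]]}}

```text
t: 13.98
tcp_pos: [0.6422, -0.2444, 0.1302]
ee_rot: [0.962, -0.273, 0.003, 0.0]
wrist_force: [0.0, -0.6, 0.7]
grip_width: 0.0882
finger_force: 0.0
```

Run:
```python
from h import *
plan(.4675,-.4655,.10,-43.2)
for n in('top','scene'):
    b=snapshot(n); C=cloud(b); ok=b['z_map']>0; h=cv2.cvtColor(b['frame'],cv2.COLOR_RGB2HSV); y=(h[...,0]>20)&(h[...,0]<35)&(h[...,1]>110)
    print(n)
    for a in(((.556,-.382),.08,.015,.04,.006,y),((.641,-.244),.09,.025,.045,.006,(h[...,2]>60))):
        try: blob(C,ok,*a)
        except Exception as e: print('fail')
o=get_obs();s=snapshot('wrist');C=wcloud(s,o['tcp_pos'],o['ee_rot']);ok=s['z_map']>0
h=cv2.cvtColor(s['frame'],cv2.COLOR_RGB2HSV); y=(h[...,0]>20)&(h[...,0]<35)&(h[...,1]>110)
blob(C,ok,(.556,-.382),.08,.015,.04,extra=y); blob(C,ok,(.641,-.244),.09,.025,.045)
```

```text
t 13.97 p [ 0.6422 -0.2444  0.1302] tilt/yaw [ -31.7    -0.29 -179.96] TURN [-0.017 -0.072  2.874] then SHIFT [ 0.961 11.231  1.208] F [ 0.  -0.6  0.7] w 0.0882 ff 0.0
top
ztop 0.024 c [ 0.5558 -0.3811] ang -32.1 [78.1 77.2] 1265
ztop 0.036 c [ 0.6391 -0.2433] ang -31.9 [121.9  70.9] 1395
scene
ztop 0.023 c [ 0.5559 -0.3826] ang 57.9 [77.9 76.3] 1108
ztop 0.035 c [ 0.6399 -0.2439] ang -31.7 [120.3  71.4] 1136
ztop 0.023 c [ 0.5561 -0.383 ] ang 58.0 [77.4 76.5] 9283
ztop 0.035 c [ 0.6399 -0.2445] ang -31.7 [119.5  68.6] 13628
```

>>> {"method": "move_arm", "body": {"series": [[[0,0,0],[0,-0.02,0.96],1],[[0,0,0],[0,-0.02,0.96],1],[[0,0,0],[0,-0.02,0.96],1],[[0.1,0.6,0.1],[0,0,0],1],[[0.1,0.9,0.1],[0,0,0],1],[[0.1,0.9,0.1],[0,0,0],1],[[0.1,0.9,0.1],[0,0,0],1],[[0.1,0.9,0.1],[0,0,0],1],[[0.1,0.9,0.1],[0,0,0],1],[[0.1,0.9,0.1],[0,0,0],1],[[0.1,0.9,0.1],[0,0,0],1],[[0.1,0.9,0.1],[0,0,0],1],[[0.06,0.9,0.1],[0,0,0],1],[[0,0.9,0.1],[0,0,0],1],[[0,0.9,0.1],[0,0,0],1],[[0,0.5,0],[0,0,0],1],[[0,0.2,0],[0,0,0],1],[[0,0,0],[0,0,0],1]]}}

```text
t: 16.38
tcp_pos: [0.4671, -0.464, 0.0981]
ee_rot: [0.93, -0.368, -0.001, -0.001]
wrist_force: [0.2, 0.5, 1.2]
grip_width: 0.0885
finger_force: 0.0
```

Run:
```python
from h import *
o=get_obs();plan(.4675,-.4655,-.012,-43.2)
s=snapshot('wrist');C=wcloud(s,o['tcp_pos'],o['ee_rot']);ok=s['z_map']>0
blob(C,ok,(.4675,-.4655),.08,.02,.045)
```

```text
t 16.38 p [ 0.4671 -0.464   0.0981] tilt/yaw [-4.3210e+01  1.4000e-01 -1.7997e+02] TURN [-0.006  0.036 -0.001] then SHIFT [0.052 0.031 4.403] F [0.2 0.5 1.2] w 0.0885 ff 0.0
ztop 0.031 c [ 0.4682 -0.4669] ang -43.2 [104.1  44.9] 9273
```

>>> {"method": "move_arm", "body": {"series": [[[0.09,0.05,0.5],[0,0.03,0],1],[[0,0,0.9],[0,0,0],1],[[0,0,0.9],[0,0,0],1],[[0,0,0.8],[0,0,0],1],[[0,0,0.7],[0,0,0],1],[[0,0,0.4],[0,0,0],1],[[0,0,0.2],[0,0,0],1],[[0,0,0],[0,0,0],0.3],[[0,0,0],[0,0,0],0.3],[[0,0,0],[0,0,0],0.3],[[0,0,0],[0,0,0],0.3],[[0,0,0],[0,0,0],0.3],[[0,0,0],[0,0,0],0.3]], "newtons": 30}}

```text
t: 18.05
tcp_pos: [0.4677, -0.4667, -0.0117]
ee_rot: [0.93, -0.368, -0.0, -0.0]
wrist_force: [0.9, 0.2, 2.8]
grip_width: 0.0458
finger_force: 30.0
```

Run:
```python
from h import *
plan(.468,-.4665,-.012,-43.2)
```

```text
t 18.05 p [ 0.4677 -0.4667 -0.0117] tilt/yaw [-4.3220e+01  1.0000e-02 -1.7999e+02] TURN [-0.002  0.003 -0.006] then SHIFT [ 0.006 -0.014  0.01 ] F [0.9 0.2 2.8] w 0.0458 ff 30.0
```

>>> {"method": "move_arm", "body": {"series": [[[0,0,-0.5],[0,0,0],0.3],[[0,0,-0.9],[0,0,0],0.3],[[0,0,-0.9],[0,0,-0.7],0.3],[[0,0,-0.9],[0,0,-0.7],0.3],[[0,0,-0.9],[0,0,-0.7],0.3],[[0,0,-0.5],[0,0,-0.75],0.3],[[0,0,0],[0,0,0],0.3]]}}

```text
t: 18.92
tcp_pos: [0.4679, -0.4673, 0.1044]
ee_rot: [0.962, -0.274, 0.001, 0.0]
wrist_force: [-0.7, -0.4, -2.2]
grip_width: 0.046
finger_force: 30.0
```

>>> {"method": "move_arm", "body": {"series": [[[0.05,-0.4,0],[0,0,0],0.3],[[0.1,-0.8,0],[0,0,0],0.3],[[0.1,-0.8,0],[0,0,0],0.3],[[0.1,-0.8,0],[0,0,0],0.3],[[0.1,-0.8,0],[0,0,0],0.3],[[0.1,-0.8,0],[0,0,0],0.3],[[0.1,-0.8,0],[0,0,0],0.3],[[0.1,-0.8,0],[0,0,0],0.3],[[0.1,-0.8,0],[0,0,0],0.3],[[0.1,-0.8,0],[0,0,0],0.3],[[0.1,-0.8,0],[0,0,0],0.3],[[0.1,-0.8,0],[0,0,0],0.3],[[0,-0.8,0],[0,0,0],0.3],[[0,-0.8,0],[0,0,0],0.3],[[0,-0.4,0],[0,0,0],0.3],[[0,0,0],[0,0,0],0.3],[[0,0,0],[0,0,0],0.3]]}}

```text
t: 21.05
tcp_pos: [0.6388, -0.2453, 0.1029]
ee_rot: [0.961, -0.275, -0.0, 0.001]
wrist_force: [-0.5, -0.2, -2.2]
grip_width: 0.0456
finger_force: 30.0
```

Run:
```python
from h import *
o=get_obs();plan(.6397,-.244,.024,-31.8)
s=snapshot('wrist');C=wcloud(s,o['tcp_pos'],o['ee_rot']);ok=s['z_map']>0
T=Ro.from_quat(o['ee_rot']).inv().apply((C-o['tcp_pos']).reshape(-1,3)).reshape(C.shape)
m=ok&(T[...,0]>.015)&(T[...,0]<.09)&(abs(T[...,1])<.04)&(T[...,2]<.02)&(T[...,2]>-.035)
try: blob(T,m,(.03,0),.1,-.04,.02)
except Exception as e: print(e)
```

```text
t 21.05 p [ 0.6388 -0.2453  0.1029] tilt/yaw [-3.1910e+01  4.0000e-02  1.7992e+02] TURN [ 0.021  0.009 -0.026] then SHIFT [ 2.000e-03 -6.500e-02  3.158e+00] F [-0.5 -0.2 -2.2] w 0.0456 ff 30.0
ztop -0.025 c [0.0513 0.001 ] ang -90.0 [43.3  3.2] 339
```

>>> {"method": "move_arm", "body": {"series": [[[0,-0.06,0.4],[0.02,0,-0.03],0.3],[[0,0,0.7],[0,0,0],0.3],[[0,0,0.7],[0,0,0],0.3],[[0,0,0.6],[0,0,0],0.3],[[0,0,0.4],[0,0,0],0.3],[[0,0,0.2],[0,0,0],0.3],[[0,0,0.15],[0,0,0],0.3],[[0,0,0.05],[0,0,0],0.3],[[0,0,0],[0,0,0],0.3],[[0,0,0],[0,0,0],0.3]]}}

```text
t: 22.35
tcp_pos: [0.6406, -0.2427, 0.0233]
ee_rot: [0.962, -0.273, 0.0, -0.001]
wrist_force: [-0.7, -0.2, -1.7]
grip_width: 0.0459
finger_force: 30.0
```

Run:
```python
from h import *
plan(.6397,-.244,.023,-31.8)
```

```text
t 22.35 p [ 0.6406 -0.2427  0.0233] tilt/yaw [ -31.7     0.   -179.92] TURN [-0.021  0.001  0.024] then SHIFT [-0.002  0.064  0.012] F [-0.7 -0.2 -1.7] w 0.0459 ff 30.0
```

>>> {"method": "move_arm", "body": {"series": [[[0,0.04,0.04],[0,0,0],0.3],[[0,0,0],[0,0,0],0.3],[[0,0,0],[0,0,0],0.8],[[0,0,0],[0,0,0],0.8],[[0,0,0],[0,0,0],0.8],[[0,0,-0.4],[0,0,0],0.8],[[0,0,-0.8],[0,0,0],0.8],[[0,0,-0.9],[0,0,0],0.8],[[0,0,-0.9],[0,0,0],0.8],[[0,0,-0.9],[0,0,0],0.8],[[0,0,-0.6],[0,0,0],0.8],[[0,0,0],[0,0,0],0.8]]}}

```text
t: 23.85
tcp_pos: [0.6408, -0.2441, 0.1365]
ee_rot: [0.962, -0.273, 0.002, -0.001]
wrist_force: [0.4, 0.6, 0.0]
grip_width: 0.0706
finger_force: 0.0
```

Run:
```python
from h import *
o=get_obs(); plan(.7045,-.0924,.10,-43.5); print(o['joints'].round(3))
s=snapshot('wrist');C=wcloud(s,o['tcp_pos'],o['ee_rot']);ok=s['z_map']>0
blob(C,ok,(.64,-.244),.09,.05,.08)
b=snapshot('scene'); t=snapshot('top'); save('s5',b['frame'])
r=o['tcp_pos'][:2]; L=np.hypot(*r); e=r/L; n=np.array([-e[1],e[0]])
for nm,q in(('scene',b),('top',t)):
    Q=cloud(q); m=(q['z_map']>0); P=Q[m]; P=P[(P[:,2]>.15)]
    x=P[:,:2]@e; y=P[:,:2]@n
    for a in np.arange(0.2,.75,.05):
        k=(abs(x-a)<.025)&(abs(y)<.09)
        if k.sum()>30: print(nm,'r %.2f'%a,'z',np.percentile(P[k,2],[1,50,99]).round(3),'y',np.percentile(y[k],[1,99]).round(3))
```

```text
t 23.85 p [ 0.6408 -0.2441  0.1365] tilt/yaw [-3.1710e+01 -1.6000e-01 -1.7988e+02] TURN [-0.033 -0.036  2.949] then SHIFT [-2.328 -6.154  1.46 ] F [0.4 0.6 0. ] w 0.0706 ff 0.0
[ 0.217  0.874  0.161  1.453 -0.17   0.825 -1.688]
ztop 0.065 c [ 0.6402 -0.2447] ang -31.7 [103.2  44.9] 8846
scene r 0.20 z [0.418 0.428 0.435] y [-0.028  0.013]
scene r 0.55 z [0.152 0.199 0.245] y [0.079 0.09 ]
scene r 0.60 z [0.475 0.484 0.488] y [-0.039 -0.036]
scene r 0.65 z [0.174 0.392 0.493] y [-0.089 -0.007]
scene r 0.70 z [0.171 0.386 0.498] y [-0.088  0.059]
top r 0.20 z [0.442 0.489 0.536] y [-0.035 -0.012]
top r 0.25 z [0.494 0.534 0.556] y [-0.032 -0.007]
top r 0.55 z [0.152 0.199 0.247] y [0.079 0.09 ]
top r 0.65 z [0.167 0.282 0.391] y [-0.088  0.084]
top r 0.70 z [0.155 0.258 0.384] y [-0.089  0.088]
```

View pics/s5.png

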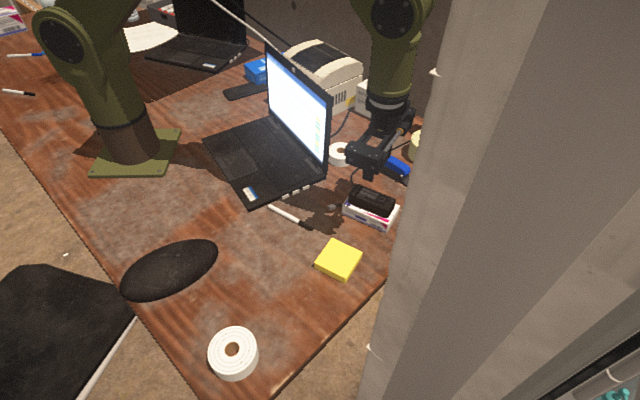

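The scene view shows the brick lying flat on the carton at (372,203), square with the note block at (339,258), and the arm clear of the laptop lid. Next is the stapler.

>>> {"method": "move_arm", "body": {"series": [[[0,0,0],[-0.01,-0.01,1],1],[[0,0,0],[-0.01,-0.01,1],1],[[0,0,0],[-0.01,-0.01,0.95],1],[[-0.2,-0.4,0],[0,0,0],1],[[-0.3,-0.7,0],[0,0,0],1],[[-0.3,-0.7,0],[0,0,0],1],[[-0.3,-0.7,0],[0,0,0],1],[[-0.3,-0.7,0],[0,0,0],1],[[-0.3,-0.7,0.2],[0,0,0],1],[[-0.3,-0.7,0.3],[0,0,0],1],[[-0.3,-0.7,0.3],[0,0,0],1],[[0,-0.6,0.3],[0,0,0],1],[[0,-0.2,0.3],[0,0,0],1],[[0,0,0],[0,0,0],1]]}}

```text
t: 25.75
tcp_pos: [0.7025, -0.0936, 0.0983]
ee_rot: [0.929, -0.371, -0.002, 0.0]
wrist_force: [-0.3, 0.5, -0.4]
grip_width: 0.0881
finger_force: 0.0
```

Run:
```python
from h import *
o=get_obs(); plan(.7045,-.0924,.10,-43.5); print(o['joints'].round(3))
s=snapshot('wrist');C=wcloud(s,o['tcp_pos'],o['ee_rot']);ok=s['z_map']>0; save('w6',s['frame'])
T=Ro.from_quat(o['ee_rot']).inv().apply((C-o['tcp_pos']).reshape(-1,3)).reshape(C.shape)
m=ok&(np.hypot(C[...,0]-.7045,C[...,1]+.0924)<.085)&(C[...,2]>.008)&(C[...,2]<.06)&(T[...,0]<.08)
n,l,st,_=cv2.connectedComponentsWithStats(m.astype(np.uint8)); P=C[l==1+st[1:,4].argmax()]
print(rect(P,0,0),P[:,2].min(),P[:,2].max()); Q=(P-o['tcp_pos'])@Ro.from_quat(o['ee_rot']).as_matrix()
for a in np.arange(-.07,.08,.02):
    k=abs(Q[:,0]-a)<.01
    if k.sum()>10: print('toolx %.2f'%a,'y',np.percentile(Q[k,1],[1,99]).round(3),'ztop',np.percentile(P[k,2],98).round(3))
```

```text
t 25.75 p [ 0.7025 -0.0936  0.0983] tilt/yaw [-43.52   0.21 179.86] TURN [ 0.035  0.053 -0.004] then SHIFT [ 0.023 -0.091 -0.066] F [-0.3  0.5 -0.4] w 0.0881 ff 0.0
[-0.045  0.963  0.239  1.385 -0.267  0.831 -2.054]
(array([ 0.70750604, -0.09489214]), -42.706146240234375, (124.39904022216797, 32.89794921875)) 0.008001525723254493 0.05061010516372287
toolx -0.05 y [-0.016  0.009] ztop 0.046
toolx -0.03 y [-0.016  0.009] ztop 0.048
toolx -0.01 y [-0.016  0.009] ztop 0.049
toolx 0.01 y [-0.016  0.01 ] ztop 0.05
toolx 0.03 y [-0.016  0.009] ztop 0.049
toolx 0.05 y [-0.019  0.012] ztop 0.047
toolx 0.07 y [-0.018  0.011] ztop 0.037
```

View pics/w6.png

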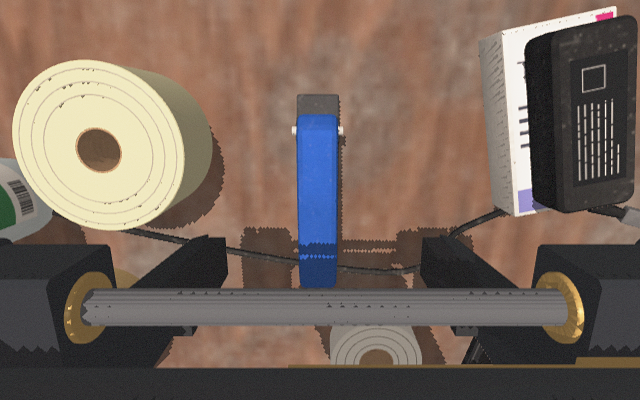

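The wrist view shows the stapler at (318,190), aligned with the jaws, over a thin cable. The yellowish roll at (110,145) and the white roll at (375,345) are clear of the fingers.

Run:
```python
from h import *
o=get_obs()
s=snapshot('wrist');C=wcloud(s,o['tcp_pos'],o['ee_rot']);ok=s['z_map']>0
T=Ro.from_quat(o['ee_rot']).inv().apply((C-o['tcp_pos']).reshape(-1,3)).reshape(C.shape)
for v in range(86,136,4): print(v,[(T[v,u,:2]*1000).round(0).tolist()+[round(float(C[v,u,2])*1000)] for u in(302,318,334)])
for v in (110,150,200,):
    r=[(u,(T[v,u,1]*1000).round(),(C[v,u,2]*1000).round()) for u in range(286,352,3)]; print(v,*[f'{u}:{y:.0f}/{z:.0f}' for u,y,z in r])
b=snapshot('top'); C=cloud(b); h=cv2.cvtColor(b['frame'],cv2.COLOR_RGB2HSV)
d=C-o['tcp_pos']; T=d@Ro.from_quat(o['ee_rot']).as_matrix()
m=(b['z_map']>0)&(abs(T[...,1])<.03)&(abs(T[...,0])<.1)&(C[...,2]>.004)&(C[...,2]<.06)
print('top cam tool x range',np.percentile(T[m][:,0],[0.5,2,98,99.5]).round(3))
s=dict(np.load('scene0.npz')); C=cloud(s);T=(C-o['tcp_pos'])@Ro.from_quat(o['ee_rot']).as_matrix()
s2=dict(np.load('top0.npz'))
for q in(s,s2):
    C=cloud(q);T=(C-o['tcp_pos'])@Ro.from_quat(o['ee_rot']).as_matrix()
    m=(q['z_map']>0)&(abs(T[...,1]+.003)<.025)&(abs(T[...,0])<.1)
    print([(round(a,3),C[...,2][m&(abs(T[...,0]-a)<.004)].max().round(3)) for a in np.r_[np.arange(-.08,-.045,.006),np.arange(.045,.09,.006)] if (m&(abs(T[...,0]-a)<.004)).any()])
```

```text
86 [[80.0, -14.0, 0], [80.0, -3.0, -1], [80.0, 9.0, -2]]
90 [[78.0, -14.0, -1], [78.0, -3.0, 0], [78.0, 9.0, -1]]
94 [[75.0, -14.0, 1], [75.0, -3.0, 0], [75.0, 8.0, 1]]
98 [[72.0, -14.0, 5], [72.0, -3.0, 3], [72.0, 8.0, 3]]
102 [[69.0, -14.0, 5], [69.0, -3.0, 7], [69.0, 8.0, 6]]
106 [[67.0, -14.0, 7], [67.0, -3.0, 7], [67.0, 8.0, 6]]
110 [[64.0, -14.0, 7], [64.0, -3.0, 8], [64.0, 8.0, 8]]
114 [[66.0, 1.0, 261], [61.0, -3.0, 9], [61.0, 8.0, 9]]
118 [[59.0, -13.0, 37], [59.0, -2.0, 38], [59.0, 8.0, 36]]
122 [[57.0, -12.0, 41], [57.0, -2.0, 41], [57.0, 8.0, 38]]
126 [[55.0, -12.0, 44], [55.0, -2.0, 43], [54.0, 7.0, 40]]
130 [[52.0, -12.0, 45], [52.0, -2.0, 43], [52.0, 7.0, 44]]
134 [[50.0, -12.0, 44], [50.0, -2.0, 44], [50.0, 7.0, 45]]
110 286:-26/0 289:-24/-2 292:-22/-0 295:-20/-1 298:-17/7 301:-15/8 304:-13/8 307:-11/9 310:-9/8 313:-6/8 316:-4/8 319:-2/7 322:-0/8 325:2/6 328:4/7 331:6/9 334:8/8 337:11/7 340:13/0 343:15/-0 346:17/-1 349:19/0
150 286:-27/0 289:-25/0 292:-23/-1 295:-20/-0 298:-15/46 301:-13/47 304:-11/46 307:-9/46 310:-7/47 313:-6/45 316:-4/46 319:-2/48 322:0/45 325:2/46
[... 617 characters left out ...]
float64(0.048)), (np.float64(0.051), np.float64(0.046)), (np.float64(0.057), np.float64(0.044)), (np.float64(0.063), np.float64(0.039)), (np.float64(0.069), np.float64(0.008)), (np.float64(0.075), np.float64(0.002)), (np.float64(0.081), np.float64(-0.723))]
[(np.float64(-0.062), np.float64(0.038)), (np.float64(-0.056), np.float64(0.044)), (np.float64(-0.05), np.float64(0.047)), (np.float64(0.045), np.float64(0.048)), (np.float64(0.051), np.float64(0.047)), (np.float64(0.057), np.float64(0.043)), (np.float64(0.063), np.float64(0.029)), (np.float64(0.069), np.float64(0.009)), (np.float64(0.075), np.float64(0.007)), (np.float64(0.081), np.float64(0.004)), (np.float64(0.087), np.float64(0.004))]
```

>>> {"method": "move_arm", "body": {"series": [[[0.2,-0.12,0.5],[0.03,0.05,0],1],[[0,0,0.8],[0,0,0],1],[[0,0,0.8],[0,0,0],1],[[0,0,0.8],[0,0,0],1],[[0,0,0.6],[0,0,0],1],[[0,0,0.3],[0,0,0],1],[[0,0,0.2],[0,0,0],1],[[0,0,0],[0,0,0],0.1],[[0,0,0],[0,0,0],0.1],[[0,0,0],[0,0,0],0.1],[[0,0,0],[0,0,0],0.1],[[0,0,0],[0,0,0],0.1],[[0,0,0],[0,0,0],0.1],[[0,0,0],[0,0,0],0.1]], "newtons": 25}}

```text
t: 27.65
tcp_pos: [0.7088, -0.0945, -0.0006]
ee_rot: [0.929, -0.371, 0.001, -0.0]
wrist_force: [1.2, 0.5, -0.5]
grip_width: 0.0256
finger_force: 25.0
```

Run:
```python
from h import *
plan(.7045,-.0924,.10,-43.5)
```

```text
t 27.65 p [ 7.088e-01 -9.450e-02 -6.000e-04] tilt/yaw [-4.3500e+01 -5.0000e-02 -1.7993e+02] TURN [-0.017 -0.011 -0.001] then SHIFT [-0.184  0.059 -4.022] F [ 1.2  0.5 -0.5] w 0.0256 ff 25.0
```

>>> {"method": "move_arm", "body": {"series": [[[0,0,-0.4],[0,0,0],0.1],[[0,0,-0.8],[0,0,0],0.1],[[0,0,-0.8],[0,0,0],0.1],[[0,0,-0.8],[0,0,-0.7],0.1],[[0,0,-0.8],[0,0,-0.7],0.1],[[0,0,-0.8],[0,0,-0.7],0.1],[[0,0,-0.6],[0,0,-0.83],0.1],[[0,0.4,-0.2],[0,0,0],0.1],[[0.1,0.8,0],[0,0,0],0.1],[[0.1,0.8,0],[0,0,0],0.1],[[0.1,0.8,0],[0,0,0],0.1],[[0.1,0.8,0],[0,0,0],0.1],[[0.1,0.8,0],[0,0,0],0.1],[[0.1,0.8,0],[0,0,0],0.1],[[0.1,0.8,0],[0,0,0],0.1],[[0.1,0.8,0],[0,0,0],0.1],[[0,0.8,0],[0,0,0],0.1],[[0,0.8,0],[0,0,0],0.1],[[0,0.8,0],[0,0,0],0.1],[[0,0.4,0],[0,0,0],0.1]]}}

```text
t: 30.15
tcp_pos: [0.5979, -0.3111, 0.1293]
ee_rot: [0.962, -0.275, 0.0, 0.0]
wrist_force: [0.0, 1.1, -2.6]
grip_width: 0.026
finger_force: 25.0
```

>>> {"method": "move_arm", "body": {"series": [[[0,0,0],[0,0,0],0.1],[[0,0,0],[0,0,0],0.1]]}}

```text
t: 30.4
tcp_pos: [0.6, -0.3079, 0.1292]
ee_rot: [0.962, -0.273, 0.001, -0.001]
wrist_force: [-0.1, 0.3, -2.0]
grip_width: 0.0254
finger_force: 25.0
```

Run:
```python
from h import *
o=get_obs();plan(.5989,-.3112,0,-31.8)
s=snapshot('wrist');C=wcloud(s,o['tcp_pos'],o['ee_rot']);ok=s['z_map']>0; save('w7',s['frame'])
R=Ro.from_quat(o['ee_rot']).as_matrix(); T=(C-o['tcp_pos'])@R
h=cv2.cvtColor(s['frame'],cv2.COLOR_RGB2HSV); y=(h[...,0]>20)&(h[...,0]<35)&(h[...,1]>110)
blob(C,ok,(.556,-.382),.08,.015,.04,extra=y)
m=ok&(T[...,0]>.02)&(T[...,0]<.1)&(abs(T[...,1])<.035)&(T[...,2]<.035)&(T[...,2]>-.04); P=T[m]
print('stapler x max',np.percentile(P[:,0],[98,99.5]),'y',np.percentile(P[:,1],[1,99]),'z',np.percentile(P[:,2],[2,98]))
for a in(.03,.045,.06): print(a,np.percentile(P[abs(P[:,0]-a)<.005][:,1],[1,99]).round(4))
```

```text
t 30.40 p [ 0.6    -0.3079  0.1292] tilt/yaw [-3.1700e+01 -5.0000e-02 -1.7988e+02] TURN [-0.031 -0.013  0.024] then SHIFT [0.033 0.134 5.168] F [-0.1  0.3 -2. ] w 0.0254 ff 25.0
ztop 0.023 c [ 0.5559 -0.3831] ang 57.9 [76.9 76.6] 9047
stapler x max [0.06891141 0.06934992] y [-0.01499189  0.01689359] z [-0.03964462 -0.00365939]Traceback (most recent call last):
  File "<stdin>", line 9, in <module>
    return _quantile_unchecked(
        a, q, axis, out, overwrite_input, method, keepdims, weights)
    return _ureduce(a,
                    func=_quantile_ureduce_func,
    ...<5 lines>...
                    overwrite_input=overwrite_input,
                    method=method)
    r = func(a, **kwargs)
    result = _quantile(arr,
                       quantiles=q,
    ...<2 lines>...
                       out=out,
                       weights=wgt)
    slices_having_nans = np.isnan(arr[-1, ...])
                                  ~~~^^^^^^^^^
IndexError: index -1 is out of bounds for axis 0 with size 0
```

View pics/w7.png

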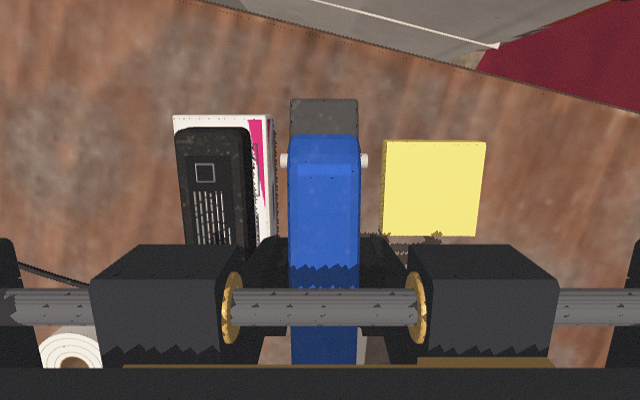

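The wrist view shows the stapler at (323,200), upright and parallel, between the carton with the brick (left) and the note block (right). I'll lower it.

>>> {"method": "move_arm", "body": {"series": [[[0,0.12,0.5],[-0.03,0,0.02],0.1],[[0,0,0.8],[0,0,0],0.1],[[0,0,0.8],[0,0,0],0.1],[[0,0,0.8],[0,0,0],0.1],[[0,0,0.8],[0,0,0],0.1],[[0,0,0.6],[0,0,0],0.1],[[0,0,0.4],[0,0,0],0.1],[[0,0,0.2],[0,0,0],0.1],[[0,0,0.2],[0,0,0],0.1],[[0,0,0],[0,0,0],0.1],[[0,0,0],[0,0,0],0.1]]}}

```text
t: 31.82
tcp_pos: [0.5979, -0.3121, 0.0022]
ee_rot: [0.962, -0.274, 0.001, 0.001]
wrist_force: [0.1, 0.4, -1.0]
grip_width: 0.0253
finger_force: 25.0
```

Run:
```python
from h import *
plan(.5989,-.3114,-.0005,-31.8)
```

```text
t 31.82 p [ 0.5979 -0.3121  0.0022] tilt/yaw [-3.1860e+01 -1.0000e-01  1.7993e+02] TURN [ 0.017 -0.026 -0.016] then SHIFT [ 0.018 -0.044  0.108] F [ 0.1  0.4 -1. ] w 0.0253 ff 25.0
```

>>> {"method": "move_arm", "body": {"series": [[[0,-0.02,0.08],[0,0,0],0.1],[[0,0,0.02],[0,0,0],0.1],[[0,0,0],[0,0,0],0.1],[[0,0,0],[0,0,0],0.42],[[0,0,0],[0,0,0],0.42],[[0,0,0],[0,0,0],0.42],[[0,0,-0.3],[0,0,0],0.42],[[0,0,-0.7],[0,0,0],0.42],[[0,0,-0.9],[0,0,0],0.42],[[0,0,-0.9],[0,0,0],0.42],[[0,0,-0.9],[0,0,0],0.42],[[0,0,-0.9],[0,0,0],0.42],[[0,0,-0.5],[0,0,0],0.42],[[0,0,0],[0,0,0],0.42],[[0,0,0],[0,0,0],0.42]]}}

```text
t: 33.7
tcp_pos: [0.5974, -0.3109, 0.1261]
ee_rot: [0.962, -0.274, -0.0, 0.001]
wrist_force: [-0.2, -0.1, -1.4]
grip_width: 0.0369
finger_force: 0.0
```

Run:
```python
from h import *
o=get_obs();plan(.4515,-.258,.06,-34.8); R=Ro.from_quat(o['ee_rot']).as_matrix()
for n in('wrist','scene','top'):
    s=snapshot(n); C=wcloud(s,o['tcp_pos'],o['ee_rot']) if n=='wrist' else cloud(s); ok=s['z_map']>0
    h=cv2.cvtColor(s['frame'],cv2.COLOR_RGB2HSV); bl=(h[...,0]>100)&(h[...,0]<130)&(h[...,1]>120)
    T=(C-o['tcp_pos'])@R
    print(n)
    for a in(((.599,-.311),.08,.03,.056,.012,bl),((.64,-.244),.09,.05,.08)):
        try: blob(C,ok,*a)
        except Exception as e: print('fail')
    m=ok&(np.hypot(C[...,0]-.45,C[...,1]+.2575)<.085)&(C[...,2]>.005)&(C[...,2]<.025)
    q,l,st,_=cv2.connectedComponentsWithStats(m.astype(np.uint8))
    if q>1:
        P=C[l==1+st[1:,4].argmax()]; print('marker',rect(P,0,0),np.percentile(P[:,2],90).round(3))
    m=ok&(np.hypot(C[...,0]-.599,C[...,1]+.311)<.08)&(C[...,2]>.004)&(C[...,2]<.056)&(abs(T[...,1])<.025); P=T[m]
    print('stapler x range',np.percentile(P[:,0],[.3,1,99,99.7]).round(4))
```

```text
t 33.70 p [ 0.5974 -0.3109  0.1261] tilt/yaw [-3.1860e+01  2.0000e-02  1.7993e+02] TURN [0.018 0.005 0.735] then SHIFT [-5.999  1.593  2.646] F [-0.2 -0.1 -1.4] w 0.0369 ff 0.0
wrist
ztop 0.048 c [ 0.5941 -0.3101] ang -31.8 [118.6  25.8] 5332
ztop 0.065 c [ 0.64   -0.2445] ang -31.9 [103.   45.7] 8286
marker (array([ 0.45412839, -0.25966309]), -34.875911712646484, (45.4853515625, 10.898119926452637)) 0.011
stapler x range [-0.0742 -0.0613  0.0679  0.0694]
scene
ztop 0.047 c [ 0.595  -0.3114] ang -31.3 [115.2  26.6] 488
ztop 0.064 c [ 0.6477 -0.251 ] ang -32.4 [82.4 45.8] 498
marker (array([ 0.45779663, -0.22288185]), -31.468570709228516, (146.63682556152344, 85.39015197753906)) 0.017
stapler x range [-0.0743 -0.0618  0.0658  0.0676]
top
ztop 0.049 c [ 0.59   -0.3068] ang -31.9 [115.4  26.2] 503
ztop 0.066 c [ 0.6377 -0.243 ] ang -32.7 [103.1  45.3] 794
marker (array([ 0.44560895, -0.25427306]), -34.43830490112305, (131.5004425048828, 12.20553970336914)) 0.013
stapler x range [-0.0654 -0.0646  0.062   0.0665]
```

>>> {"method": "move_arm", "body": {"series": [[[0,0,0],[0.01,0,0.35],0.45],[[0,0,0],[0.01,0,0.34],0.45],[[-0.5,0.1,0],[0,0,0],0.45],[[-0.8,0.2,0],[0,0,0],0.45],[[-0.8,0.2,0.2],[0,0,0],0.45],[[-0.8,0.2,0.3],[0,0,0],0.45],[[-0.8,0.2,0.3],[0,0,0],0.45],[[-0.8,0.2,0.3],[0,0,0],0.45],[[-0.8,0.2,0.3],[0,0,0],0.45],[[-0.7,0.2,0.3],[0,0,0],0.45],[[-0.24,0.09,0.15],[0,0,0],0.45],[[0,0,0],[0,0,0],0.45],[[0,0,0],[0,0,0],0.45]]}}

```text
t: 35.48
tcp_pos: [0.4482, -0.2558, 0.0806]
ee_rot: [0.955, -0.298, 0.001, 0.0]
wrist_force: [0.3, 0.1, 0.3]
grip_width: 0.0398
finger_force: 0.0
```

Run:
```python
from h import *
o=get_obs();plan(.4465,-.255,-.013,-34.6); R=Ro.from_quat(o['ee_rot']).as_matrix()
s=snapshot('wrist'); C=wcloud(s,o['tcp_pos'],o['ee_rot']); ok=s['z_map']>0; T=(C-o['tcp_pos'])@R; save('w8',s['frame'])
m=ok&(abs(T[...,1])<.03)&(abs(T[...,0])<.085)&(C[...,2]>.004)&(C[...,2]<.02)
q,l,st,_=cv2.connectedComponentsWithStats(m.astype(np.uint8)); k=l==1+st[1:,4].argmax()
print('tool frame',rect(T[k],0,0),'x',T[k][:,0].min(),T[k][:,0].max(),'y',np.median(T[k][:,1]),rect(C[k],0,0))
```

```text
t 35.48 p [ 0.4482 -0.2558  0.0806] tilt/yaw [-3.4620e+01 -1.6000e-01 -1.7997e+02] TURN [-0.007 -0.039 -0.006] then SHIFT [-0.075  0.011  3.742] F [0.3 0.1 0.3] w 0.0398 ff 0.0
tool frame (array([-3.56018066e-04,  9.37891006e-05]), -0.2347259521484375, (129.5072479248047, 12.391501426696777)) x -0.06513273346834088 0.06439793308889541 y -4.739267109650201e-06 (array([ 0.44802533, -0.25580266]), -34.38776779174805, (129.50650024414062, 12.391563415527344))
```

View pics/w8.png

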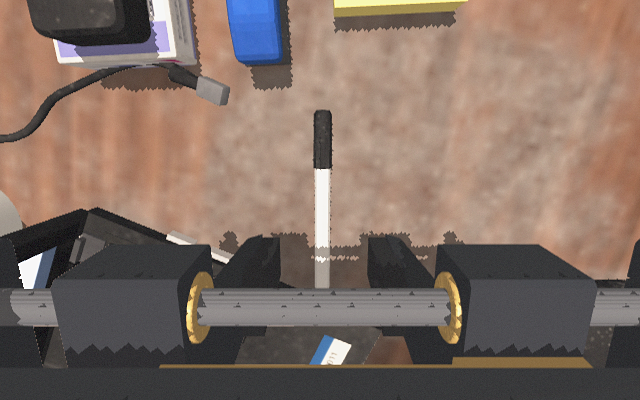

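The view shows the marker at (322,200), centred and parallel between the fingers, with the laptop at the lower left below the gripper body. I'll go down and grip.

>>> {"method": "move_arm", "body": {"series": [[[0,0,0.5],[0,-0.03,0],0.45],[[0,0,0.8],[0,0,0],0.45],[[0,0,0.8],[0,0,0],0.45],[[0,0,0.7],[0,0,0],0.45],[[0,0,0.5],[0,0,0],0.45],[[0,0,0.27],[0,0,0],0.45],[[0,0,0.15],[0,0,0],0.45],[[0,0,0],[0,0,0],0],[[0,0,0],[0,0,0],0],[[0,0,0],[0,0,0],0],[[0,0,0],[0,0,0],0],[[0,0,0],[0,0,0],0]], "newtons": 15}}

```text
t: 37.02
tcp_pos: [0.4471, -0.2554, -0.0123]
ee_rot: [0.955, -0.298, -0.0, -0.0]
wrist_force: [-0.3, -0.2, 3.2]
grip_width: 0.0108
finger_force: 15.0
```

Run:
```python
from h import *
plan(.5559,-.3826,.1,-31.85)
```

```text
t 37.02 p [ 0.4471 -0.2554 -0.0123] tilt/yaw [-3.4630e+01  3.0000e-02 -1.7998e+02] TURN [-0.004  0.007 -0.695] then SHIFT [ 6.38   2.025 -4.494] F [-0.3 -0.2  3.2] w 0.0108 ff 15.0
```

>>> {"method": "move_arm", "body": {"series": [[[0,0,-0.4],[0,0,0],0],[[0,0,-0.9],[0,0,0],0],[[0,0,-0.9],[0,0,0],0],[[0,0,-0.9],[0,0,-0.35],0],[[0,0,-0.9],[0,0,-0.35],0],[[0,0,-0.5],[0,0,0],0],[[0.5,0.15,0],[0,0,0],0],[[0.8,0.25,0],[0,0,0],0],[[0.8,0.25,0],[0,0,0],0],[[0.8,0.25,0],[0,0,0],0],[[0.8,0.25,0],[0,0,0],0],[[0.8,0.25,0],[0,0,0],0],[[0.8,0.25,0],[0,0,0],0],[[0.7,0.25,0],[0,0,0],0],[[0.38,0.12,0],[0,0,0],0],[[0,0,0],[0,0,0],0],[[0,0,0],[0,0,0],0]]}}

```text
t: 39.15
tcp_pos: [0.5553, -0.3817, 0.0992]
ee_rot: [0.962, -0.274, -0.001, -0.001]
wrist_force: [0.2, 0.9, -0.0]
grip_width: 0.0107
finger_force: 15.0
```

Run:
```python
from h import *
o=get_obs();plan(.5559,-.3826,.012,-31.85); R=Ro.from_quat(o['ee_rot']).as_matrix()
s=snapshot('wrist'); C=wcloud(s,o['tcp_pos'],o['ee_rot']); ok=s['z_map']>0; T=(C-o['tcp_pos'])@R
h=cv2.cvtColor(s['frame'],cv2.COLOR_RGB2HSV); y=(h[...,0]>20)&(h[...,0]<35)&(h[...,1]>110)
m=ok&y&(C[...,2]>.014)&(C[...,2]<.03); P=C[m]; print('note',rect(P,0,0), rect(T[m],0,0))
m=ok&(abs(T[...,1])<.02)&(T[...,0]>.015)&(T[...,0]<.1)&(T[...,2]<.03)&(T[...,2]>-.03); P=T[m]; print('marker',len(P), P[:,0].max() if len(P) else 0, rect(P,0,0),np.percentile(P[:,2],[5,95]))
```

```text
t 39.15 p [ 0.5553 -0.3817  0.0992] tilt/yaw [-3.1810e+01  1.5000e-01 -1.7997e+02] TURN [-0.008  0.038  0.009] then SHIFT [0.038 0.02  3.488] F [ 0.2  0.9 -0. ] w 0.0107 ff 15.0
note (array([ 0.55633093, -0.38323175]), 58.06826400756836, (76.22771453857422, 75.9632339477539)) (array([0.00186424, 0.00084168]), -89.87998251616955, (76.22785949707031, 75.97789001464844))
marker 3512 0.06551256461139195 (array([0.0402627 , 0.00095919]), -0.03542327880859375, (50.502864837646484, 12.41549015045166)) [-0.02516125 -0.01857056]
```

>>> {"method": "move_arm", "body": {"series": [[[0.06,0,0.5],[0,0.03,0],0],[[0,0,0.8],[0,0,0],0],[[0,0,0.8],[0,0,0],0],[[0,0,0.7],[0,0,0],0],[[0,0,0.4],[0,0,0],0],[[0,0,0.2],[0,0,0],0],[[0,0,0.12],[0,0,0],0],[[0,0,0],[0,0,0],0],[[0,0,0],[0,0,0],0]]}}

```text
t: 40.33
tcp_pos: [0.5576, -0.3834, 0.0122]
ee_rot: [0.962, -0.274, 0.001, 0.0]
wrist_force: [0.2, -0.1, 0.0]
grip_width: 0.0107
finger_force: 15.0
```

Run:
```python
from h import *
plan(.5559,-.3826,.0100,-31.85)
```

```text
t 40.33 p [ 0.5576 -0.3834  0.0122] tilt/yaw [-3.1830e+01 -1.1000e-01 -1.7999e+02] TURN [-0.003 -0.028  0.006] then SHIFT [-0.075  0.007  0.088] F [ 0.2 -0.1  0. ] w 0.0107 ff 15.0
```

Lower the last 2 mm, release with a small opening so the stapler is cleared, and rise.

>>> {"method": "move_arm", "body": {"series": [[[-0.03,0,0.05],[0,0,0],0],[[0,0,0.02],[0,0,0],0],[[0,0,0],[0,0,0],0],[[0,0,0],[0,0,0],0.3],[[0,0,0],[0,0,0],0.3],[[0,0,0],[0,0,0],0.3],[[0,0,-0.3],[0,0,0],0.3],[[0,0,-0.7],[0,0,0],0.3],[[0,0,-0.9],[0,0,0],0.3],[[0,0,-0.9],[0,0,0],0.3],[[0,0,-0.9],[0,0,0],0.3],[[0,0,-0.9],[0,0,0],0.3],[[0,0,-0.9],[0,0,0],0.3],[[-0.5,0,-0.5],[0,0,0],0.3],[[-0.9,0,0],[0,0,0],0.3],[[-0.9,0,0],[0,0,0],0.3],[[-0.5,0,0],[0,0,0],0.3],[[0,0,0],[0,0,0],0.3],[[0,0,0],[0,0,0],0.3]]}}

```text
t: 42.7
tcp_pos: [0.4973, -0.346, 0.1602]
ee_rot: [0.962, -0.274, 0.001, 0.0]
wrist_force: [-0.5, 0.7, 0.6]
grip_width: 0.0269
finger_force: 0.0
```

Run:
```python
from h import *
o=get_obs();print(o['tcp_pos'],o['t'],o['wrist_force'])
s=snapshot('wrist'); C=wcloud(s,o['tcp_pos'],o['ee_rot']); ok=s['z_map']>0; save('fin',s['frame'])
h=cv2.cvtColor(s['frame'],cv2.COLOR_RGB2HSV); H,S=h[...,0],h[...,1]
n0=np.array([.556,-.3827]); a=np.radians(-31.85); X=np.array([np.cos(a),np.sin(a)]);Y=np.array([-X[1],X[0]])
D=C[...,:2]-n0; N=np.dstack([D@X,D@Y,C[...,2]])
y=(H>20)&(H<35)&(S>110)
def rep(nm,m):
    q,l,st,_=cv2.connectedComponentsWithStats(m.astype(np.uint8)); P=N[l==1+st[1:,4].argmax()]
    c,an,sz=rect(P,0,0); print(nm,'c',c.round(4),'ang %.1f'%an,np.round(sz),'z',np.percentile(P[:,2],[50,95]).round(3))
rep('note',ok&y&(N[...,2]>.015)&(N[...,2]<.03)&(np.hypot(N[...,0],N[...,1])<.07))
rep('marker',ok&(N[...,2]>.0275)&(N[...,2]<.045)&(abs(N[...,1])<.03)&(abs(N[...,0])<.09))
rep('stapler',ok&(N[...,2]>.005)&(N[...,2]<.055)&(abs(N[...,1]-.083)<.024)&(abs(N[...,0])<.09))
rep('brick',ok&(N[...,2]>.055)&(N[...,2]<.075)&(abs(N[...,1]-.162)<.05)&(abs(N[...,0])<.09))
rep('carton',ok&(N[...,2]>.026)&(N[...,2]<.075)&(abs(N[...,1]-.162)<.042)&(abs(N[...,0])<.09))
b=snapshot('scene'); C=cloud(b); m=(b['z_map']>0)&(np.hypot(C[...,0]-.36,C[...,1]+.58)<.07)&(C[...,2]>.02); print('roll',rect(C[m],0,0)[0])
```

```text
[ 0.49730888 -0.3460216   0.16023196] 42.7 [-0.50218119  0.71107408  0.62200556]
note c [ 0.0002 -0.0226] ang 0.1 [75. 32.] z [0.022 0.024]
marker c [ 0.0002 -0.001 ] ang 0.3 [131.  12.] z [0.032 0.034]
stapler c [-0.0003  0.0795] ang 1.0 [132.  32.] z [0.045 0.049]
brick c [-0.0019  0.1612] ang -0.2 [104.  46.] z [0.064 0.065]
carton c [-0.0019  0.1605] ang 0.4 [120.  69.] z [0.063 0.065]
roll [ 0.36034592 -0.58055695]
```

View pics/fin.png

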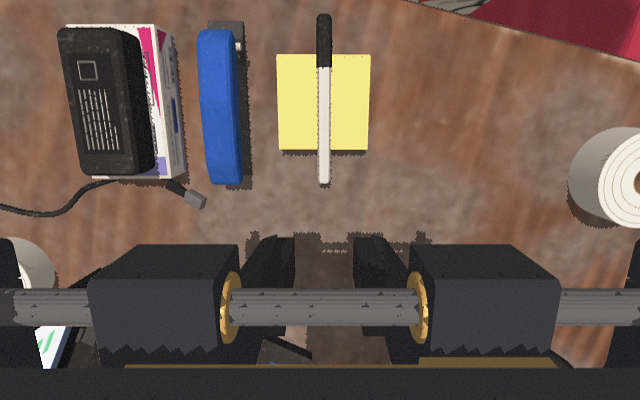

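The final view shows the carton with the brick centred on it (115,100), the stapler in the gap (222,105) and the marker across the note block (323,100). All are parallel and within about 3 mm of their places, and the label roll has not moved.

```bash
python3 -c "
from workcell import hand_in; print(hand_in())"
```

```text
the job is handed in; nothing more can be done
None
```

The layout is handed in: carton, brick, stapler and marker each measured within about 4 mm of their places, with the note block and label roll undisturbed, finished at about 43 s of the 104 s limit.

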